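Lever open the plywood kit case

TASK

The lid of the plywood kit case is stuck shut: pick up the opening blade, slip its tip into the notch under the front edge of the lid and lever the lid up, then carry on with the blade until the lid stands open, leaning well back past upright. Do not push on the case or its lid with the gripper's fingers. Then set the blade down flat on the desk, clear of the case, without dropping it, and leave the screwdriver, servo and board lying nearby where they are.

Things in the scene. Friction and masses are not known exactly. Their poses are not given: they have to be found in the camera images.
- kit_case: Fixed low box of plain plywood with brown burnt corner joints, 110 mm deep (x) x 150 mm wide (y) x 40 mm high, walls 4 mm. Origin: centre of its underside; x runs from the notched front (towards the robot) to the hinged back, z up. A flat 6 mm plywood lid covers it, flush with all walls (underside at z = 40 mm, top 46 mm). Parts inside reach up to 21 mm above the underside
- kit_lid (a joint): angle of the case's lid (rad): 0 shut, 1.57 upright, stop at 1.92 leaning back. The axis runs along the case's y, through the top of its back wall. The hinge is stiff (about 0.18 N m of friction; lid 0.07 kg): some 2 N at the front edge, and the lid stays at whatever angle it is left
- kit_notch (a point): centre of the mouth of the pry notch, at case (-55, 0, 36) mm: a gap 38 mm wide and 8 mm high between the front wall's cut-down top edge (z = 32 mm) and the lid's underside (z = 40 mm); the wall is 4 mm thick and the space behind it is free. Does not move with the lid; axes as the case
- kit_lid_lip (a point): middle of the lower front edge of the lid; moves with the lid, 110 mm from the hinge axis
- kit_lid_hinge (a point): middle of the hinge axis, at case (55, 0, 40) mm; axes as the case
- opener: Opening blade, a tool 150 mm long, lying flat: brown wooden handle 95 mm long, 14 mm wide, 18 mm high with flat upright sides and brass rivets; bare steel blade 2 mm thick, 18 mm wide, narrowing to 15 mm in the last 10 mm; 0.06 kg. Origin near the handle's middle, on its underside; x along the tool to the blade tip, z up
- opener_grip (a point): point to grip, in the handle at tool (15, 0, 9) mm, near the centre of mass; grip it across the 14 mm width (tool y)
- opener_tip (a point): middle of the blade's tip edge, at tool (100, 0, 9) mm: the blade lies level in the middle of the handle's height, its faces 8 and 10 mm above the handle's underside; the bare blade is 50 mm long
- screwdriver: bystander: small screwdriver with a 10 mm thick red handle, 126 mm long along its y, round shaft; origin under its middle. Not the tool for this job
- servo_a: bystander: small blue servo motor with a white horn, 12 x 40 x 33 mm, standing; origin under its middle
- face_board: bystander: plywood board 72 x 113 x 12 mm with two plywood rings and a switch; origin under its middle

How it is judged:
By the outcome, as a careful person would: the job done as asked, in the order asked, and still so for the second after the job is handed in, with the robot touching nothing.
It also fails if it takes over 58 s, if anything falls off the work surface, if the arm or the gripper's body presses on something with over 40 N, if the wrist force passes 120 N, or if a joint passes its speed limit or range.

ROBOT

A 6-joint arm with a two-finger parallel gripper is mounted at the origin on a cart in front of the work surface, level with it; the furniture and walls round the work are solid. World frame = base frame: x ahead of the robot, y to its left, z up, the work surface at z = 0. Lengths are in mm, angles in rad, forces in N, time in s.
With the tool pointing down it reaches from about 250 to 775 mm from the base axis. Payload 8.9 kg.
Tool frame: the origin (TCP) lies midway between the tips of the shut fingers; the grasp point (between the pads) lies 19 mm behind it; z points along the fingers, y is the line along which they close (so a half turn about z gives the same grasp; the last joint's range is limited). The gripper opens to 85 mm and grips with 20 to 120 N. Pads are 22 mm wide; open, the fingers measure 114 mm over their backs; the gripper's body (76 mm by 85 mm) begins 54 mm behind the grasp point. The pads swing forward as they close: fully open they stand 13 mm farther back than shut.
Start: joints at [-1.462, 0.291, -0.153, 1.127, 0, 1.431], TCP at [128.769, -508.962, 231.305] pointing down, gripper open.
Joint ranges: [-2.52, 2.52], [-0.91, 1.74], [-1.3, 1.37], [-1.96, 2.02], [-1.52, 1.47], [-3.14, 3.14]. Speed limits (rad/s): [2.22, 2.22, 2.79, 3.14, 3.14, 3.14].

INTERFACE

Orientations are given as a unit quaternion [x, y, z, w].
In Python, from workcell import r, eyes, finder gives the robot as it stands.
- The arm moves only by the shell command python3 -m handwheel 'ROWS' [FORCE]. ROWS is JSON, a list of rows, each an object with "hand": the closure, from -1 (fully open) to 1 (shut); "translation": the shift along the tool's x, y, z each as a share of 150 mm, from -1 to 1, a list of three; "turn": the turn about the tool's z as a share of 60 degrees, from -1 to 1. In form: [{"hand": hand, "translation": [x, y, z], "turn": turn}, ...]. A call has 1 to 10 rows; each row is the pose to reach, as a shift and turn from the pose commanded when the call began, along the tool's axes at that moment; what a row does not reach only later rows make up. A row lasts 1/12 s, in which the tool goes at most 41.7 mm and 7.16 degrees, less where a joint would pass 70% of its speed; a pose out of reach is approached as far as the arm can. A call with a number of a shift or a turn outside -1 to 1 is refused whole. A call with a gripper value outside its range is refused whole. The fingers move at their own pace and stop on an object; FORCE is the grip in N (left out, the last holds). Time passes only in rows, so rows that repeat a pose let the fingers close. It gives the time, the measured TCP pose, the force, the opening and the grip force at its end, in the units of the state.
- r.read_state(): the state, without advancing time (a new reading comes with each control period).
- eyes.read_camera(name): name is "scene" or "top" or "wrist"; returns a dict with "color" (480x640x3 uint8, blue, green, red), "K" (3x3 intrinsics, pixels), "world_from_camera" (4x4, takes a point from camera to world coordinates). Camera axes: x right, y up, looking along -z (the intrinsics and any distortion apply to the point x, -y, -z); pixel columns grow to the right and rows downward; lengths in mm; the calibration is good to about 2 mm. A picture is of the moment at which its call begins. There is no depth.
- r.close_job(): hands the job in; it is judged then, once.
Trained networks look in the newest picture that a camera, given by its name, has taken for a name from the list of things; names that differ only in an ending like _2 or _b are one class to them, and where a whole thing is asked for, a point or a joint stands for the part that bears it (a point fixed in the world has none). Each returns a list of dicts, best first, with "score" (0 to 1); they miss things now and then, are a little off and sometimes report something else, mostly with a low value. They report only what shows in the picture. A call takes as long as a camera call.
- finder.search_frame(thing, camera): "box" ([left, top, right, bottom] in pixels, round what is visible of it).
- finder.silhouettes(thing, camera): "mask" (480x640 bool, what is visible of it) and "box" ([left, top, right, bottom] in pixels, round what is visible of it).
The state is a dict: "clock": time; "joints": joint angles; "qd": joint speeds; "tau": joint torques, N m; "eef_pos": TCP position; "tool_rot": TCP orientation; "ft_force": force on the tool from outside, world axes, zero at the start; "ft_torque": the same for the moment, N m; "gripper_width": opening from 0.0 (shut) to 1.0 (fully open); "grasp_force": force on a finger pad.
Only numpy, scipy, OpenCV 4.12 (cv2) and the standard library are available. Lean on these libraries where they do the work, as an engineer would, in place of code of your own. Each camera call takes 0.05 s, during which the arm holds its last target. There are 200 camera calls.

## Working session

There is one attempt and no reset: what is moved stays moved. The work goes in short steps, Python scripts to look and compute and a shell command to move; the robot and the scene stay as the last step left them, time stands still between calls to the robot, and variables do not carry over. Pictures are saved under pics/ and viewed, at most 15 in all, crops included, and the job is handed in when it is done.

```bash
ls; mkdir -p pics; python3 - <<'E'
from workcell import r, eyes, finder
import cv2, numpy as np
s=r.read_state(); print(s)
for c in ["scene","top"]:
    d=eyes.read_camera(c); cv2.imwrite(f"pics/{c}0.png",d["color"]); print(c,d["K"].tolist(),np.round(d["world_from_camera"],3).tolist(),[k for k in d])
    for t in ["kit_case","opener","screwdriver","servo_a","face_board"]:
        print(t,[(round(x["score"],2),np.round(x["box"]).tolist()) for x in finder.search_frame(t,c)[:2]])
E
```

```text
pics
{'clock': 0.0, 'joints': array([-1.46231104e+00,  2.91321672e-01, -1.54152787e-01,  1.12668907e+00,
       -3.86539063e-05,  1.43148380e+00]), 'qd': array([ 0.00093739,  0.00115174, -0.00024318,  0.00119034, -0.00050196,
        0.00146048]), 'tau': array([ 6.63468563e-04, -5.37141395e+01,  3.31372440e+01,  1.59153430e-02,
       -1.50414562e-04, -6.04962352e-06]), 'eef_pos': array([ 128.70207147, -508.51255842,  230.70092786]), 'tool_rot': array([ 9.92334111e-01,  1.23582139e-01, -8.78833511e-06, -6.83815812e-04]), 'ft_force': array([ 0.18126544, -0.52963735,  1.05789156]), 'ft_torque': array([ 0.01855939,  0.00854795, -0.0082981 ]), 'grasp_force': 0.0, 'gripper_width': 1.0029232796735694}
scene [[621.8307299324458, 0.0, 310.54895230012556], [0.0, 621.8307299324458, 239.28436000804828], [0.0, 0.0, 1.0]] [[-0.575, 0.472, -0.668, -550.242], [-0.818, -0.342, 0.462, 777.075], [-0.01, 0.812, 0.583, 1047.719], [0.0, 0.0, 0.0, 1.0]] ['color', 'K', 'world_from_camera']
kit_case [(0.58, [256.0, 225.0, 318.0, 274.0])]
opener [(0.69, [193.0, 295.0, 232.0, 334.0])]
screwdriver []
servo_a [(0.42, [365.0, 202.0, 369.0, 208.0])]
face_board [(0.97, [151.0, 269.0, 196.0, 294.0])]
top [[608.9275817374753, 0.0, 322.2026466126101], [0.0, 608.9275817374753, 242.05350017694036], [0.0, 0.0, 1.0]] [[-0.021, 0.994, -0.111, 448.426], [-1.0, -0.02, 0.015, -7.688], [0.012, 0.111, 0.994, 1467.274], [0.0, 0.0, 0.0, 1.0]] ['color', 'K', 'world_from_camera']
kit_case [(0.68, [253.0, 206.0, 319.0, 264.0])]
opener [(0.9, [165.0, 252.0, 179.0, 306.0]), (0.72, [144.0, 188.0, 190.0, 220.0])]
screwdriver [(0.66, [253.0, 210.0, 320.0, 261.0]), (0.62, [250.0, 208.0, 321.0, 264.0])]
servo_a [(0.39, [423.0, 209.0, 440.0, 218.0])]
face_board [(0.86, [141.0, 189.0, 190.0, 217.0]), (0.2, [254.0, 207.0, 318.0, 263.0])]
```

```bash
python3 - <<'E'
import cv2
a=cv2.imread("pics/top0.png")[160:340,110:460]; cv2.imwrite("pics/t1.png",cv2.resize(a,(800,411),interpolation=3))
a=cv2.imread("pics/scene0.png")[180:380,130:400]; cv2.imwrite("pics/s1.png",cv2.resize(a,(800,592),interpolation=3))
E
```

```text
(no output)
```

View pics/t1.png

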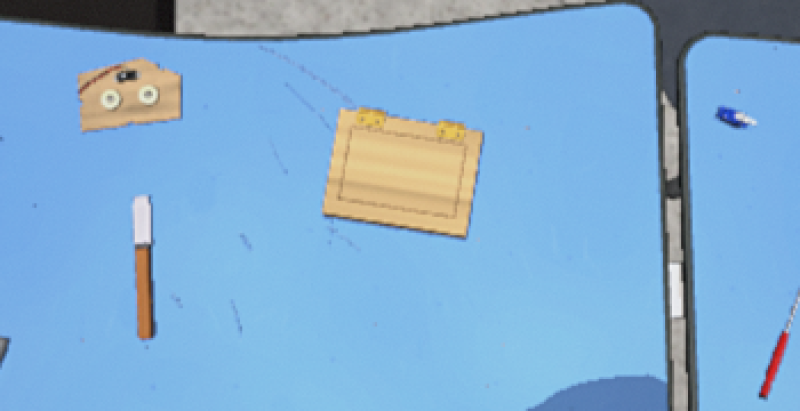

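View pics/s1.png

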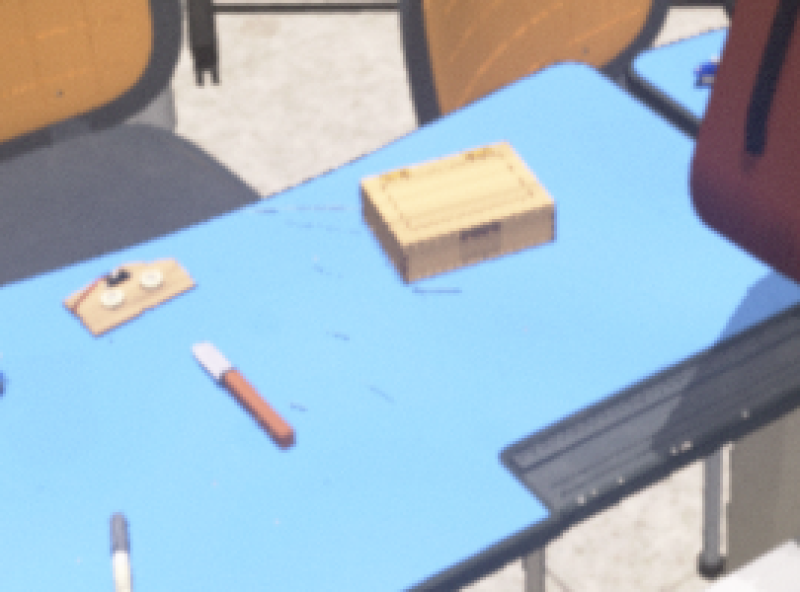

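Top view: opener at about (172,252)–(174,307) px with the blade pointing away from the robot (+x). The case lid is centred at about (286,235), notch facing the robot, and the board is at (167,202). The scene view shows the notch in the front wall, around crop (480,240).

```bash
cat > h.py <<'E'
from workcell import r, eyes, finder
import cv2, numpy as np
def unproj(d,px,z):
    px=np.atleast_2d(np.asarray(px,float)); K=d["K"]; T=np.array(d["world_from_camera"])
    v=np.c_[(px[:,0]-K[0,2])/K[0,0],-(px[:,1]-K[1,2])/K[1,1],-np.ones(len(px))]@T[:3,:3].T
    o=T[:3,3]; return o+v*((z-o[2])/v[:,2])[:,None]
def proj(d,P):
    T=np.linalg.inv(d["world_from_camera"]); p=np.atleast_2d(P)@T[:3,:3].T+T[:3,3]; K=d["K"]
    return np.c_[K[0,2]+K[0,0]*p[:,0]/-p[:,2],K[1,2]-K[1,1]*p[:,1]/-p[:,2]]
def rect(thing,cam,z,d,i=0):
    m=finder.silhouettes(thing,cam)
    if not m: print(thing,"none");return
    mm=m[i]["mask"].astype(np.uint8)
    c=max(cv2.findContours(mm,cv2.RETR_EXTERNAL,cv2.CHAIN_APPROX_NONE)[0],key=cv2.contourArea)[:,0].astype(float)
    w=unproj(d,c,z)[:,:2].astype(np.float32); b=cv2.minAreaRect(w)
    print(thing,cam,round(m[i]["score"],2),"c",np.round(b[0],1),"size",np.round(b[1],1),"ang",round(b[2],1),"corners",np.round(cv2.boxPoints(b)).tolist())
    return mm,w
E
python3 - <<'E'
from h import *
for c in ["top","scene"]:
    d=eyes.read_camera(c)
    rect("kit_case",c,46,d); rect("opener",c,12,d); rect("face_board",c,12,d)
E
```

```text
kit_case top 0.75 c [624.6  56.5] size [150.5 119.6] ang 80.0 corners [[553.0, -7.0], [670.0, -28.0], [697.0, 120.0], [579.0, 141.0]]
opener top 0.55 c [534.2 329.3] size [148.3  18.5] ang 1.8 corners [[460.0, 336.0], [460.0, 318.0], [609.0, 322.0], [608.0, 341.0]]
face_board top 0.59 c [717.8 344.5] size [ 70.5 111.5] ang 8.9 corners [[674.0, 394.0], [692.0, 284.0], [761.0, 295.0], [744.0, 405.0]]
kit_case scene 0.88 c [599.   70.4] size [168.3 164.2] ang 80.4 corners [[504.0, 1.0], [666.0, -26.0], [694.0, 140.0], [532.0, 167.0]]
opener scene 0.59 c [526.6 330.8] size [154.6  21.2] ang 3.4 corners [[449.0, 337.0], [450.0, 316.0], [604.0, 325.0], [603.0, 346.0]]
face_board scene 0.59 c [705.1 352.5] size [ 68. 108.] ang 7.6 corners [[664.0, 402.0], [679.0, 295.0], [746.0, 304.0], [732.0, 411.0]]
```

View pics/scene0.png

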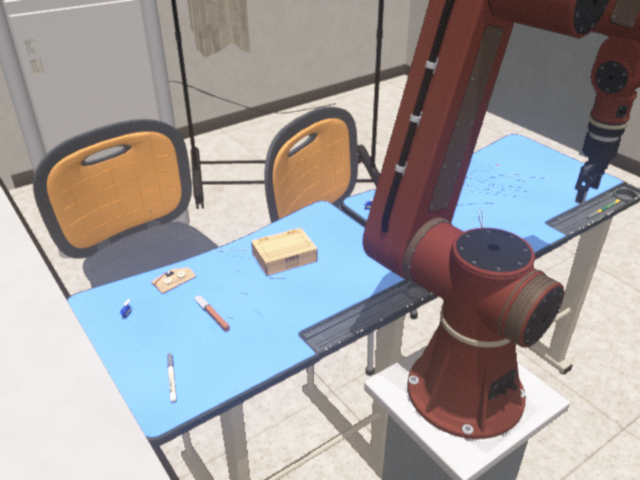

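View pics/top0.png

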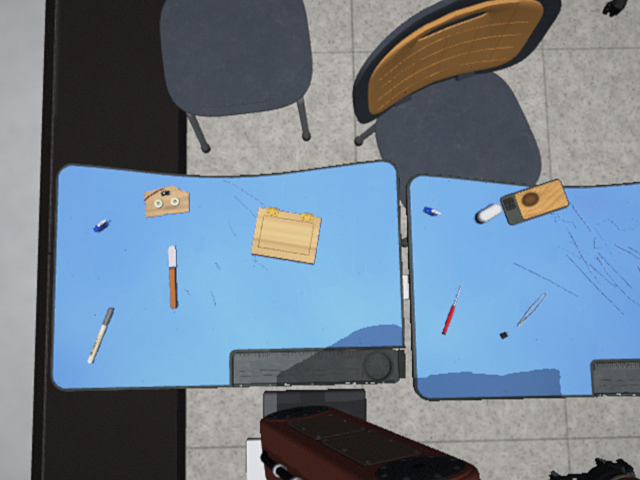

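The dark red object is the robot itself; the path at z≈230 is clear. The servos are at (100,226) and (430,211), the screwdriver at (452,312), all well away. I'll move above the opener.

```bash

for i in 1; do :; done
python3 -m handwheel '[{"hand":-1,"translation":[0.78,-0.95,0],"turn":0},{"hand":-1,"translation":[0.78,-0.95,0],"turn":0},{"hand":-1,"translation":[0.78,-0.95,0],"turn":0},{"hand":-1,"translation":[0.78,-0.95,0],"turn":0},{"hand":-1,"translation":[0.78,-0.95,0],"turn":0}]'
python3 -m handwheel '[{"hand":-1,"translation":[0.78,-0.95,0],"turn":0},{"hand":-1,"translation":[0.78,-0.95,0],"turn":0},{"hand":-1,"translation":[0.78,-0.95,0],"turn":0},{"hand":-1,"translation":[0.78,-0.95,0],"turn":0},{"hand":-1,"translation":[0.78,-0.95,0],"turn":0}]'
```

```text
clock: 1.42
eef_pos: [208.0, -337.8, 231.2]
tool_rot: [0.992, 0.124, 0.0, -0.001]
ft_force: [-0.1, -0.5, 0.4]
gripper_width: 0.995
grasp_force: 0.0
clock: 1.83
eef_pos: [286.2, -171.6, 231.4]
tool_rot: [0.992, 0.124, 0.0, -0.0]
ft_force: [1.0, -0.8, -0.2]
gripper_width: 1.002
grasp_force: 0.0
```

```bash

python3 -m handwheel '[{"hand":-1,"translation":[0.78,-0.95,0],"turn":0},{"hand":-1,"translation":[0.78,-0.95,0],"turn":0},{"hand":-1,"translation":[0.78,-0.95,0],"turn":0},{"hand":-1,"translation":[0.78,-0.95,0],"turn":0},{"hand":-1,"translation":[0.78,-0.95,0],"turn":0}]'
python3 -m handwheel '[{"hand":-1,"translation":[0.78,-0.95,0],"turn":0},{"hand":-1,"translation":[0.78,-0.95,0],"turn":0},{"hand":-1,"translation":[0.78,-0.95,0],"turn":0},{"hand":-1,"translation":[0.78,-0.95,0],"turn":0},{"hand":-1,"translation":[0.78,-0.95,0],"turn":0}]'
python3 -m handwheel '[{"hand":-1,"translation":[0.65,-0.95,0],"turn":0.2},{"hand":-1,"translation":[0.65,-0.95,0],"turn":0.2},{"hand":-1,"translation":[0.65,-0.95,0],"turn":0.2},{"hand":-1,"translation":[0.65,-0.95,0],"turn":0.2},{"hand":-1,"translation":[0.65,-0.95,0],"turn":0.2},{"hand":-1,"translation":[0.65,-0.95,0],"turn":0.2},{"hand":-1,"translation":[0.65,-0.95,0],"turn":0.2}]'
python3 - <<'E'
from h import *
s=r.read_state(); print(s["eef_pos"],s["tool_rot"])
d=eyes.read_camera("wrist"); cv2.imwrite("pics/w1.png",d["color"]); print(np.round(d["world_from_camera"],2).tolist())
rect("opener","wrist",10,d)
E
```

```text
clock: 2.25
eef_pos: [365.4, -4.7, 231.6]
tool_rot: [0.992, 0.125, 0.001, -0.0]
ft_force: [-0.5, -1.0, 0.2]
gripper_width: 0.998
grasp_force: 0.0
clock: 2.67
eef_pos: [444.2, 162.5, 231.3]
tool_rot: [0.992, 0.125, 0.001, -0.001]
ft_force: [-0.6, 0.2, 0.3]
gripper_width: 0.998
grasp_force: 0.0
clock: 3.25
eef_pos: [510.1, 135.6, 231.4]
tool_rot: [0.999, 0.05, -0.001, -0.018]
ft_force: [-0.8, 0.5, -0.2]
gripper_width: 1.001
grasp_force: 0.0
[510.08469885 135.6436993  231.44245505] [ 0.99858978  0.04996304 -0.00149429 -0.01788623]
[[0.1, 0.95, 0.29, 584.0], [-0.99, 0.11, -0.0, 137.06], [-0.04, -0.29, 0.96, 373.16], [0.0, 0.0, 0.0, 1.0]]
opener wrist 0.7 c [533.4 328.2] size [152.3  22. ] ang 1.8 corners [[457.0, 337.0], [458.0, 315.0], [610.0, 320.0], [609.0, 342.0]]
```

View pics/w1.png

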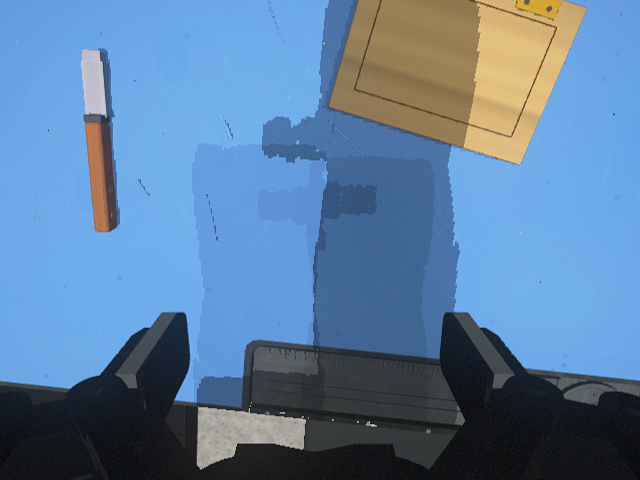

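The opener is at (82–118, 48–232) px, and the case's front-right and front-left corners are at (520,163) and (330,105). The last call stalled short of its target, so I'll check the joints.

```bash
python3 - <<'E'
from h import *
s=r.read_state(); print(s["clock"],np.round(s["joints"],3),np.round(s["qd"],3),np.round(s["eef_pos"],1),s["tool_rot"],s["ft_force"],np.round(s["tau"],1))
E
```

```text
3.35 [ 0.099  0.294 -0.149  1.129  0.036  3.141] [ 0.002 -0.01  -0.012  0.001 -0.    -0.   ] [510.1 135.8 231.4] [ 0.99858074  0.05011783 -0.00137969 -0.0179669 ] [-0.58330382  0.21807658  0.47723962] [ -0.3 -53.5  33.4  -0.    0.1   0. ]
```

Joint 6 is at its limit, so I'll use the equivalent half-turned grasp and turn back by about 176°.

```bash

python3 -m handwheel '[{"hand":-1,"translation":[0,0,0],"turn":-1},{"hand":-1,"translation":[0,0,0],"turn":-1},{"hand":-1,"translation":[0,0,0],"turn":-1},{"hand":-1,"translation":[0,0,0],"turn":-1},{"hand":-1,"translation":[0,0,0],"turn":-1},{"hand":-1,"translation":[0,0,0],"turn":-1},{"hand":-1,"translation":[0,0,0],"turn":-1},{"hand":-1,"translation":[0,0,0],"turn":-1},{"hand":-1,"translation":[0,0,0],"turn":-1},{"hand":-1,"translation":[0,0,0],"turn":-1}]'
python3 -m handwheel '[{"hand":-1,"translation":[0,0,0],"turn":-1},{"hand":-1,"translation":[0,0,0],"turn":-1},{"hand":-1,"translation":[0,0,0],"turn":-1},{"hand":-1,"translation":[0,0,0],"turn":-1},{"hand":-1,"translation":[0,0,0],"turn":-1},{"hand":-1,"translation":[0,0,0],"turn":-1},{"hand":-1,"translation":[0,0,0],"turn":-1},{"hand":-1,"translation":[0,0,0],"turn":-1},{"hand":-1,"translation":[0,0,0],"turn":-1},{"hand":-1,"translation":[0,0,0],"turn":-1}]'
python3 -m handwheel '[{"hand":-1,"translation":[0,0,0],"turn":-1},{"hand":-1,"translation":[0,0,0],"turn":-1},{"hand":-1,"translation":[0,0,0],"turn":-1},{"hand":-1,"translation":[0,0,0],"turn":-1},{"hand":-1,"translation":[0,0,0],"turn":-1},{"hand":-1,"translation":[0,0,0],"turn":-1},{"hand":-1,"translation":[0,0,0],"turn":-1},{"hand":-1,"translation":[0,0,0],"turn":-1},{"hand":-1,"translation":[0,0,0],"turn":-1}]'
cat >> h.py <<'E'
def st():
    s=r.read_state(); q=s["tool_rot"]; from scipy.spatial.transform import Rotation as R
    M=R.from_quat(q).as_matrix(); yaw=np.degrees(np.arctan2(M[1,0],M[0,0]))
    print(round(s["clock"],2),"pos",np.round(s["eef_pos"],1),"yaw",round(yaw,2),"zaxis",np.round(M[:,2],4),"j",np.round(s["joints"],3),"F",np.round(s["ft_force"],1),"w",round(s["gripper_width"],3),"g",round(s["grasp_force"],1))
    return s["eef_pos"],M
def go(p,yaw=None):
    "shares for shifting from here to world p, turn to yaw (deg)"
    e,M=st(); t=M.T@(np.asarray(p)-e)/150
    print("shares",np.round(t,3),"turn",None if yaw is None else round((((np.degrees(np.arctan2(M[1,0],M[0,0]))-yaw)+180)%360-180)/60,3))
E
python3 - <<'E'
from h import *
go([525,329,150],181.9)
E
```

```text
clock: 4.18
eef_pos: [509.7, 135.9, 231.5]
tool_rot: [0.839, 0.544, 0.008, -0.016]
ft_force: [-0.3, 0.4, -0.4]
gripper_width: 1.006
grasp_force: 0.0
clock: 5.02
eef_pos: [509.8, 135.8, 231.5]
tool_rot: [0.456, 0.89, 0.015, -0.01]
ft_force: [-0.1, -0.4, -0.3]
gripper_width: 1.003
grasp_force: 0.0
clock: 5.77
eef_pos: [509.9, 135.7, 231.4]
tool_rot: [-0.052, 0.999, 0.018, -0.001]
ft_force: [0.5, 0.3, 0.5]
gripper_width: 0.998
grasp_force: 0.0
5.77 pos [509.9 135.7 231.4] yaw -174.09 zaxis [-0.0047  0.0357 -0.9994] j [ 0.099  0.293 -0.15   1.129  0.036 -0.004] F [0.5 0.3 0.5] w 0.998 g 0.0
shares [-0.233  1.251  0.588] turn 0.067
```

```bash

python3 -m handwheel '[{"hand":-1,"translation":[-0.11,0.63,0.2],"turn":0.067},{"hand":-1,"translation":[-0.11,0.63,0.2],"turn":0.067},{"hand":-1,"translation":[-0.11,0.63,0.2],"turn":0.067},{"hand":-1,"translation":[-0.11,0.63,0.2],"turn":0.067}]'
python3 -m handwheel '[{"hand":-1,"translation":[-0.11,0.62,0.2],"turn":0},{"hand":-1,"translation":[-0.11,0.62,0.2],"turn":0},{"hand":-1,"translation":[-0.11,0.62,0.2],"turn":0},{"hand":-1,"translation":[-0.11,0.62,0.2],"turn":0},{"hand":-1,"translation":[-0.11,0.62,0.2],"turn":0}]'
python3 - <<'E'
from h import *
d=eyes.read_camera("wrist"); cv2.imwrite("pics/w2.png",d["color"])
for z in (9,18): rect("opener","wrist",z,d)
go([525,329,100],181.9)
E
```

```text
clock: 6.1
eef_pos: [516.0, 235.5, 203.5]
tool_rot: [-0.015, 1.0, 0.018, -0.003]
ft_force: [-1.5, -0.4, 0.2]
gripper_width: 1.0
grasp_force: 0.0
clock: 6.52
eef_pos: [530.1, 326.8, 177.7]
tool_rot: [-0.014, 1.0, 0.018, -0.003]
ft_force: [-0.3, -0.1, -0.3]
gripper_width: 0.998
grasp_force: 0.0
opener wrist 0.61 c [533.4 329.4] size [149.4  17.8] ang 2.0 corners [[458.0, 336.0], [459.0, 318.0], [608.0, 323.0], [608.0, 341.0]]
opener wrist 0.61 c [531.2 329.1] size [145.1  17.2] ang 2.0 corners [[458.0, 335.0], [459.0, 318.0], [604.0, 323.0], [603.0, 340.0]]
6.67 pos [530.8 325.6 178.6] yaw -178.41 zaxis [-0.0042  0.0356 -0.9994] j [0.415 0.496 0.017 1.082 0.034 0.387] F [-0.1 -0.8  0.3] w 1.001 g 0.0
shares [0.036 0.005 0.525] turn -0.005
```

View pics/w2.png

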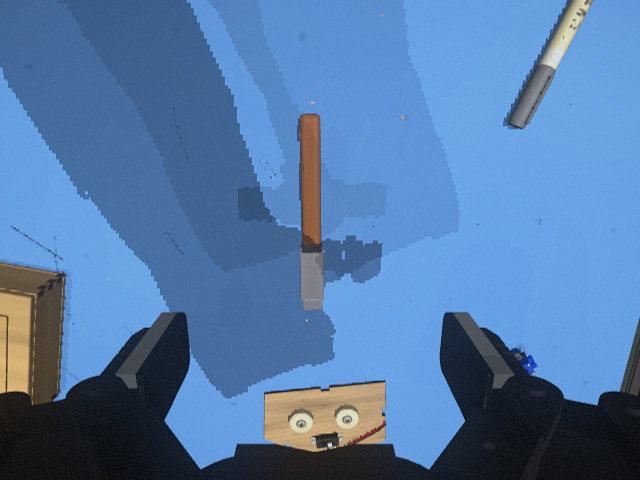

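The picture shows the opener at (300–323, 113–310) px, centred between the open fingers, with the pad area clear. I'll descend.

```bash

python3 -m handwheel '[{"hand":-1,"translation":[0.04,0.01,0.9],"turn":-0.007},{"hand":-1,"translation":[0.04,0.01,0.9],"turn":-0.007},{"hand":-1,"translation":[0.04,0.01,0.9],"turn":-0.007},{"hand":-1,"translation":[0.04,0.01,0.9],"turn":-0.007},{"hand":-1,"translation":[0.04,0.01,0.9],"turn":-0.007},{"hand":-1,"translation":[0.04,0.01,0.9],"turn":-0.007},{"hand":-1,"translation":[0.04,0.01,0.9],"turn":-0.007}]'
python3 - <<'E'
from h import *
go([523.4,329,3],182)
E
```

```text
clock: 7.25
eef_pos: [526.1, 333.3, 46.1]
tool_rot: [-0.018, 1.0, 0.019, -0.0]
ft_force: [0.8, 0.7, 0.6]
gripper_width: 1.0
grasp_force: 0.0
7.25 pos [526.1 333.3  46.1] yaw -177.92 zaxis [-9.000e-04  3.740e-02 -9.993e-01] j [ 0.429  0.611 -0.161  0.784  0.034  0.393] F [0.8 0.7 0.6] w 1.0 g 0.0
shares [ 0.019 -0.039  0.286] turn 0.001
```

```bash

python3 -m handwheel '[{"hand":-1,"translation":[0.02,-0.04,0.15],"turn":0},{"hand":-1,"translation":[0.02,-0.04,0.285],"turn":0},{"hand":-1,"translation":[0.02,-0.04,0.285],"turn":0},{"hand":-1,"translation":[0.02,-0.04,0.285],"turn":0},{"hand":-1,"translation":[0.02,-0.04,0.285],"turn":0}]'
python3 - <<'E'
from h import *
go([523.4,329,3],182)
E
```

```text
clock: 7.67
eef_pos: [522.5, 329.0, 2.6]
tool_rot: [-0.019, 1.0, 0.019, -0.001]
ft_force: [-0.6, -0.0, 0.8]
gripper_width: 0.999
grasp_force: 0.0
7.67 pos [522.5 329.    2.6] yaw -177.88 zaxis [-0.0018  0.0371 -0.9993] j [ 0.425  0.657 -0.213  0.688  0.035  0.389] F [-0.6 -0.   0.8] w 0.999 g 0.0
shares [-0.006 -0.    -0.003] turn 0.002
```

```bash

python3 -m handwheel '[{"hand":1,"translation":[0,0,0],"turn":0},{"hand":1,"translation":[0,0,0],"turn":0},{"hand":1,"translation":[0,0,0],"turn":0},{"hand":1,"translation":[0,0,0],"turn":0},{"hand":1,"translation":[0,0,0],"turn":0},{"hand":1,"translation":[0,0,0],"turn":0},{"hand":1,"translation":[0,0,0],"turn":0},{"hand":1,"translation":[0,0,0],"turn":0}]' 100
python3 -m handwheel '[{"hand":1,"translation":[0,0,0],"turn":0},{"hand":1,"translation":[0,0,0],"turn":0},{"hand":1,"translation":[0,0,0],"turn":0},{"hand":1,"translation":[0,0,0],"turn":0}]' 100
python3 - <<'E'
from h import *
st()
E
```

```text
clock: 8.33
eef_pos: [521.0, 328.3, 0.7]
tool_rot: [-0.019, 1.0, 0.018, -0.002]
ft_force: [-1.4, -1.3, 5.1]
gripper_width: 0.136
grasp_force: 98.8
clock: 8.67
eef_pos: [521.0, 328.3, 0.7]
tool_rot: [-0.019, 1.0, 0.018, -0.002]
ft_force: [-0.7, -1.5, 5.2]
gripper_width: 0.137
grasp_force: 98.8
8.67 pos [521.  328.3   0.7] yaw -177.87 zaxis [-0.0044  0.0357 -0.9994] j [ 0.425  0.658 -0.215  0.686  0.034  0.389] F [-0.7 -1.5  5.2] w 0.137 g 98.8
```

```bash

python3 -m handwheel '[{"hand":1,"translation":[0,0,-0.1],"turn":0},{"hand":1,"translation":[0,0,-0.3],"turn":0},{"hand":1,"translation":[0,0,-0.55],"turn":0},{"hand":1,"translation":[0,0,-0.8],"turn":0},{"hand":1,"translation":[0,0,-1],"turn":0},{"hand":1,"translation":[0,0,-1],"turn":0}]'
python3 -m handwheel '[{"hand":1,"translation":[0.05,-0.2,-0.05],"turn":0.04},{"hand":1,"translation":[0.13,-0.45,-0.1],"turn":0.08},{"hand":1,"translation":[0.2,-0.7,-0.15],"turn":0.13},{"hand":1,"translation":[0.25,-0.87,-0.2],"turn":0.18},{"hand":1,"translation":[0.25,-0.87,-0.2],"turn":0.202},{"hand":1,"translation":[0.25,-0.87,-0.2],"turn":0.202}]'
python3 - <<'E'
from h import *
go([460,66,180],170)
E
```

```text
clock: 9.17
eef_pos: [524.8, 324.3, 156.8]
tool_rot: [-0.019, 1.0, 0.02, 0.002]
ft_force: [1.1, -0.5, -0.3]
gripper_width: 0.133
grasp_force: 98.1
clock: 9.67
eef_pos: [489.2, 189.1, 175.8]
tool_rot: [0.089, 0.996, 0.018, -0.004]
ft_force: [0.6, 0.9, -0.7]
gripper_width: 0.136
grasp_force: 98.2
9.67 pos [489.2 189.1 175.8] yaw 169.82 zaxis [-0.0041  0.036  -0.9993] j [ 0.207  0.322 -0.261  0.984  0.036  0.385] F [ 0.6  0.9 -0.7] w 0.136 g 98.2
shares [ 0.047 -0.841 -0.057] turn -0.003
```

```bash

python3 -m handwheel '[{"hand":1,"translation":[0.02,-0.2,-0.05],"turn":0},{"hand":1,"translation":[0.04,-0.5,-0.05],"turn":0},{"hand":1,"translation":[0.05,-0.7,-0.05],"turn":0},{"hand":1,"translation":[0.05,-0.84,-0.05],"turn":0},{"hand":1,"translation":[0.05,-0.84,-0.05],"turn":0},{"hand":1,"translation":[0.05,-0.84,-0.05],"turn":0}]'
python3 - <<'E'
from h import *
e,M=st()
d=eyes.read_camera("wrist"); cv2.imwrite("pics/w3.png",d["color"]); np.savez("w3.npz",K=d["K"],T=d["world_from_camera"])
x=rect("kit_case","wrist",46,d); y=rect("opener","wrist",e[2]+8,d)
d=eyes.read_camera("top"); rect("kit_case","top",46,d); rect("opener","top",e[2]+8,d)
E
```

```text
clock: 10.17
eef_pos: [460.1, 67.2, 178.5]
tool_rot: [0.087, 0.996, 0.018, -0.004]
ft_force: [-0.3, 0.9, -0.9]
gripper_width: 0.133
grasp_force: 98.3
10.17 pos [460.1  67.2 178.5] yaw 169.99 zaxis [-0.0049  0.0362 -0.9993] j [-0.038  0.219 -0.397  0.961  0.036  0.137] F [-0.3  0.9 -0.9] w 0.133 g 98.3
kit_case wrist 0.69 c [566.9 117.7] size [37.1 25.6] ang 78.9 corners [[551.0, 102.0], [576.0, 97.0], [583.0, 133.0], [558.0, 138.0]]
opener wrist 0.85 c [454.2  66.2] size [ 17.7 113.3] ang 80.8 corners [[397.0, 66.0], [509.0, 48.0], [512.0, 66.0], [400.0, 84.0]]
kit_case top 0.74 c [625.1  55.8] size [150.5 118. ] ang 79.7 corners [[554.0, -8.0], [670.0, -29.0], [697.0, 119.0], [580.0, 140.0]]
opener none
```

View pics/w3.png

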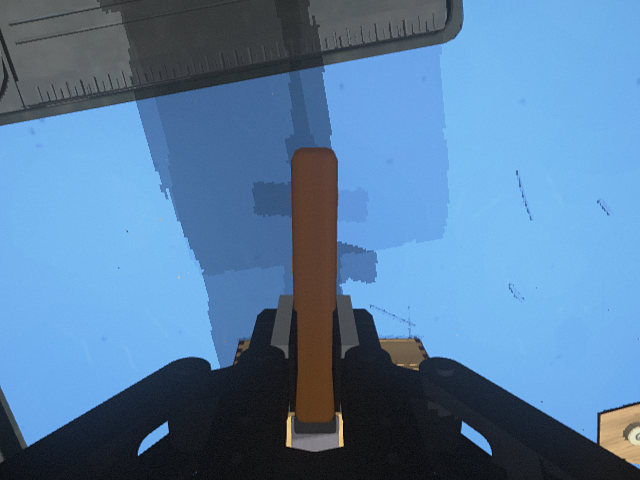

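Handle held straight along the tool axis; the gripper hides the notch (only the case's front edge shows near (237,340)–(418,337)). I'll fit the case pose from corners clicked in the earlier views.

```bash
python3 - <<'E'
from h import *
from scipy.spatial.transform import Rotation as R
from scipy.optimize import least_squares
def H(p,q):
    T=np.eye(4);T[:3,:3]=R.from_quat(q).as_matrix();T[:3,3]=p;return T
z=np.load("w3.npz"); s=r.read_state()
off=np.linalg.inv(H(s["eef_pos"],s["tool_rot"]))@z["T"]
w1=dict(K=z["K"],world_from_camera=H([510.0847,135.6437,231.4425],[0.99858978,0.04996304,-0.00149429,-0.01788623])@off)
print(np.round(w1["world_from_camera"],2).tolist())
top=eyes.read_camera("top"); sc=eyes.read_camera("scene"); cv2.imwrite("pics/s2.png",sc["color"])
m=finder.silhouettes("kit_case","scene"); print([ (x["score"],x["box"]) for x in m])
FL,FR,BL,BR=[-55,75,46],[-55,-75,46],[55,75,46],[55,-75,46]; fl,fr=[-55,75,0],[-55,-75,0]
t=lambda c:np.array(c)/2.286+[110,160]; ss=lambda c:np.array(c)/2.963+[130,180]
sets={"w1":(w1,[FL,FR],np.array([[330,105],[521,164]])),
"top":(top,[BL,BR,FR,FL],t([(342,108),(483,131),(467,237),(323,213)])),
"scene":(sc,[BL,BR,FR,FL,fl,fr],ss([(362,182),(502,142),(555,205),(403,245),(408,282),(553,240)]))}
def res(p,n):
    d,P,px=sets[n]; a=np.radians(p[2]); P=np.array(P,float); W=np.c_[P[:,0]*np.cos(a)-P[:,1]*np.sin(a)+p[0],P[:,0]*np.sin(a)+P[:,1]*np.cos(a)+p[1],P[:,2]]
    return (proj(d,W)-px).ravel()
for n in [["w1"],["top"],["scene"],["w1","top","scene"]]:
    o=least_squares(lambda p:np.concatenate([res(p,k) for k in n]),[622,56,-10]); print(n,np.round(o.x,1),"rms",round(float(np.sqrt(np.mean(o.fun**2))),2))
a=np.radians(o.x[2]);print("notch",o.x[:2]-55*np.array([np.cos(a),np.sin(a)]))
if m: 
    rect("kit_case","scene",46,sc)
rect("opener","scene",s["eef_pos"][2]+8,sc)
E
```

```text
[[0.1, 0.95, 0.29, 583.91], [-0.99, 0.1, -0.01, 139.7], [-0.04, -0.29, 0.96, 373.08], [0.0, 0.0, 0.0, 1.0]]
[(0.68, [255.4, 227.2, 318.3, 273.5])]
['w1'] [625.2  57.  -10.8] rms 0.79
['top'] [624.4  54.5 -10.4] rms 0.3
['scene'] [621.1  56.5  -9.6] rms 0.81
['w1', 'top', 'scene'] [624.7  56.3 -10.9] rms 1.01
notch [570.68545506  66.68556444]
kit_case scene 0.68 c [597.4  70.2] size [169.1 161.3] ang 80.3 corners [[504.0, 0.0], [663.0, -27.0], [691.0, 140.0], [532.0, 167.0]]
opener scene 0.64 c [432.1  71.4] size [22.3 84.6] ang 79.7 corners [[389.0, 68.0], [472.0, 53.0], [476.0, 75.0], [393.0, 90.0]]
```

View pics/s2.png

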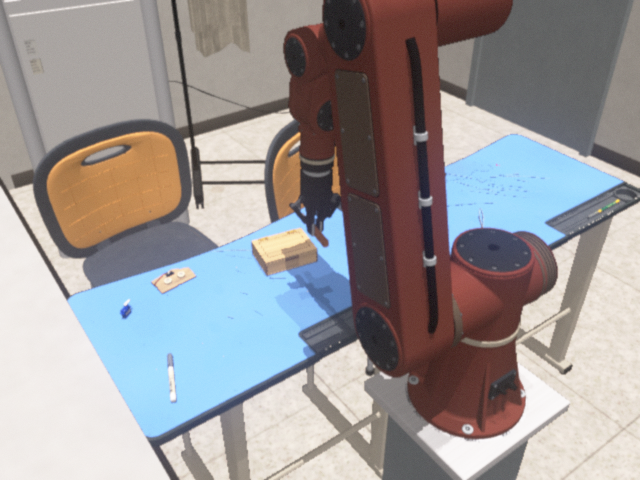

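```bash
cat >> h.py <<'E'
def mk(z,yaw):
    z=np.array(z)/np.linalg.norm(z); a=np.radians(yaw); x=np.array([np.cos(a),np.sin(a),0]); x[2]=-(x@z)/z[2]; x/=np.linalg.norm(x)
    return np.c_[x,np.cross(z,x),z]
TIP=mk([-0.0044,.0357,-.9994],-177.87).T@(np.array([608.3,331.9,9])-[521,328.3,.7])
C=np.array([624.,56.,0]); A=np.radians(-10.4); RC=np.array([[np.cos(A),-np.sin(A),0],[np.sin(A),np.cos(A),0],[0,0,1]])
def tipgo(pc,yaw=169.6):
    "shares to bring tip to case point pc"
    e,M=st(); tip=e+M@TIP; print("tip in case",np.round(RC.T@(tip-C),1))
    t=M.T@(C+RC@np.asarray(pc,float)-tip)/150
    cur=np.degrees(np.arctan2(M[1,0],M[0,0])); print("shares",np.round(t,3),"turn",round(((cur-yaw+180)%360-180)/60,3))
E
python3 - <<'E'
from h import *
print(TIP); tipgo([-80,0,36])
E
```

```text
[-87.34757358   0.65967728  -8.55021725]
10.72 pos [459.9  67.4 178.8] yaw 170.04 zaxis [-0.0047  0.0358 -0.9993] j [-0.037  0.218 -0.397  0.962  0.036  0.137] F [ 0.8 -0.7 -0.8] w 0.137 g 98.3
tip in case [-76.  -17.4 186.4]
shares [0.015 0.081 1.007] turn 0.007
```

```bash

python3 -m handwheel '[{"hand":1,"translation":[0.02,0.08,0.2],"turn":0.007},{"hand":1,"translation":[0.02,0.08,0.45],"turn":0.007},{"hand":1,"translation":[0.02,0.08,0.7],"turn":0.007},{"hand":1,"translation":[0.02,0.08,0.9],"turn":0.007},{"hand":1,"translation":[0.02,0.08,1.0],"turn":0.007},{"hand":1,"translation":[0.02,0.08,1.0],"turn":0.007},{"hand":1,"translation":[0.02,0.08,1.0],"turn":0.007}]'
python3 - <<'E'
from h import *
tipgo([-80,0,36])
e,M=st()
d=eyes.read_camera("scene"); a=d["color"][190:310,210:370]; a=cv2.resize(a,(800,600),interpolation=cv2.INTER_CUBIC)
W=lambda p:(C+RC@np.array(p,float))
pts=[W(p) for p in [(-55,19,32),(-55,-19,32),(-55,-19,40),(-55,19,40)]]+[e+M@TIP]
for p in proj(d,np.array(pts)): cv2.circle(a,tuple(int(v) for v in ((p-[210,190])*5)),4,(0,0,255),1)
cv2.imwrite("pics/s3.png",a)
E
```

```text
clock: 11.3
eef_pos: [457.9, 84.9, 29.2]
tool_rot: [0.091, 0.996, 0.018, -0.005]
ft_force: [-0.7, 0.7, -0.2]
gripper_width: 0.136
grasp_force: 98.3
11.3 pos [457.9  84.9  29.2] yaw 169.6 zaxis [-0.0062  0.0358 -0.9993] j [ 0.001  0.41  -0.594  0.573  0.036  0.183] F [-0.7  0.7 -0.2] w 0.136 g 98.3
tip in case [-81.2  -1.2  36.7]
shares [-0.008  0.008  0.005] turn -0.0
11.3 pos [457.9  84.9  29.2] yaw 169.6 zaxis [-0.0062  0.0358 -0.9993] j [ 0.001  0.41  -0.594  0.573  0.036  0.183] F [-0.7  0.7 -0.2] w 0.136 g 98.3
```

View pics/s3.png

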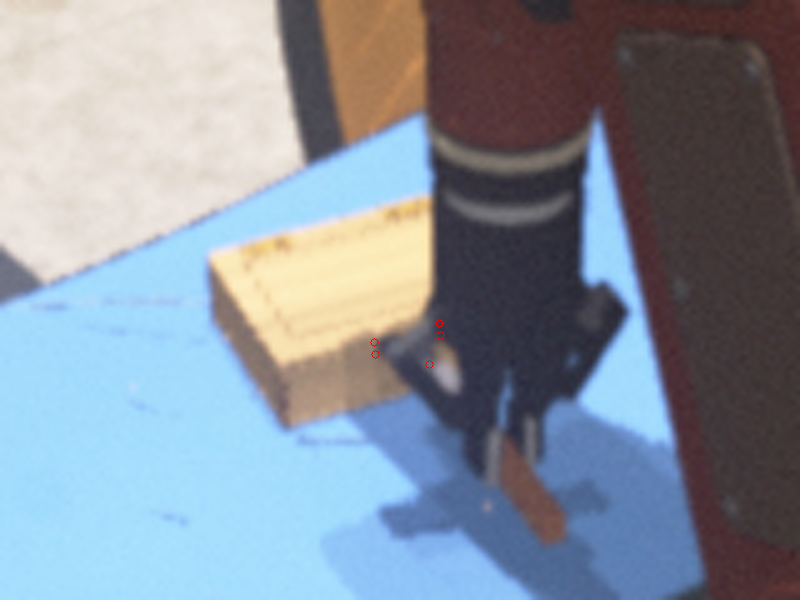

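Predicted notch and tip markers (374–440, 325–355) and (430,364) agree with the picture. The blade tip is visible beside the finger at (447,375), in front of the notch. I'll insert slowly.

```bash

python3 -m handwheel '[{"hand":1,"translation":[-0.06,0.008,0.005],"turn":0},{"hand":1,"translation":[-0.12,0.008,0.005],"turn":0},{"hand":1,"translation":[-0.16,0.008,0.005],"turn":0},{"hand":1,"translation":[-0.2,0.008,0.005],"turn":0},{"hand":1,"translation":[-0.2,0.008,0.005],"turn":0}]'
python3 - <<'E'
from h import *
tipgo([-37,0,36])
E
```

```text
clock: 11.77
eef_pos: [490.2, 80.3, 28.9]
tool_rot: [0.091, 0.996, 0.018, -0.003]
ft_force: [-0.8, 0.1, -0.4]
gripper_width: 0.135
grasp_force: 98.3
11.77 pos [490.2  80.3  28.9] yaw 169.57 zaxis [-0.0024  0.0357 -0.9994] j [-0.008  0.453 -0.516  0.604  0.036  0.174] F [-0.8  0.1 -0.4] w 0.135 g 98.3
tip in case [-48.5   0.1  36.7]
shares [-0.077 -0.001  0.004] turn -0.001
```

```bash

python3 -m handwheel '[{"hand":1,"translation":[-0.05,0,0.003],"turn":0},{"hand":1,"translation":[-0.09,0,0.003],"turn":0},{"hand":1,"translation":[-0.09,0,0.003],"turn":0},{"hand":1,"translation":[-0.09,0,0.003],"turn":0}]'
python3 - <<'E'
from h import *
tipgo([-35,0,50])
E
```

```text
clock: 12.1
eef_pos: [501.6, 78.2, 27.7]
tool_rot: [0.091, 0.996, 0.018, -0.004]
ft_force: [0.6, 1.2, -0.7]
gripper_width: 0.138
grasp_force: 98.3
12.1 pos [501.6  78.2  27.7] yaw 169.58 zaxis [-0.0047  0.0358 -0.9993] j [-0.013  0.473 -0.485  0.618  0.036  0.169] F [ 0.6  1.2 -0.7] w 0.138 g 98.3
tip in case [-37.    0.   35.3]
shares [-0.012  0.003 -0.098] turn -0.0
```

```bash

python3 -m handwheel '[{"hand":1,"translation":[0,0,-0.04],"turn":0},{"hand":1,"translation":[-0.003,0.003,-0.086],"turn":0},{"hand":1,"translation":[-0.007,0.005,-0.117],"turn":0},{"hand":1,"translation":[-0.012,0.005,-0.147],"turn":0},{"hand":1,"translation":[-0.027,0.007,-0.206],"turn":0},{"hand":1,"translation":[-0.05,0.01,-0.263],"turn":0},{"hand":1,"translation":[-0.05,0.01,-0.263],"turn":0}]'
python3 - <<'E'
from h import *
tipgo([-28,0,76])
d=eyes.read_camera("scene"); a=d["color"][170:320,200:400]; cv2.imwrite("pics/s4.png",cv2.resize(a,(800,600),interpolation=cv2.INTER_CUBIC))
E
```

```text
clock: 12.68
eef_pos: [511.0, 76.9, 69.2]
tool_rot: [0.091, 0.996, 0.018, -0.002]
ft_force: [0.5, 0.4, -0.7]
gripper_width: 0.136
grasp_force: 98.1
12.68 pos [511.   76.9  69.2] yaw 169.59 zaxis [-0.0016  0.0357 -0.9994] j [-0.015  0.427 -0.422  0.725  0.036  0.167] F [ 0.5  0.4 -0.7] w 0.136 g 98.1
tip in case [-27.5   0.5  77. ]
shares [ 0.003 -0.003  0.007] turn -0.0
```

View pics/s4.png

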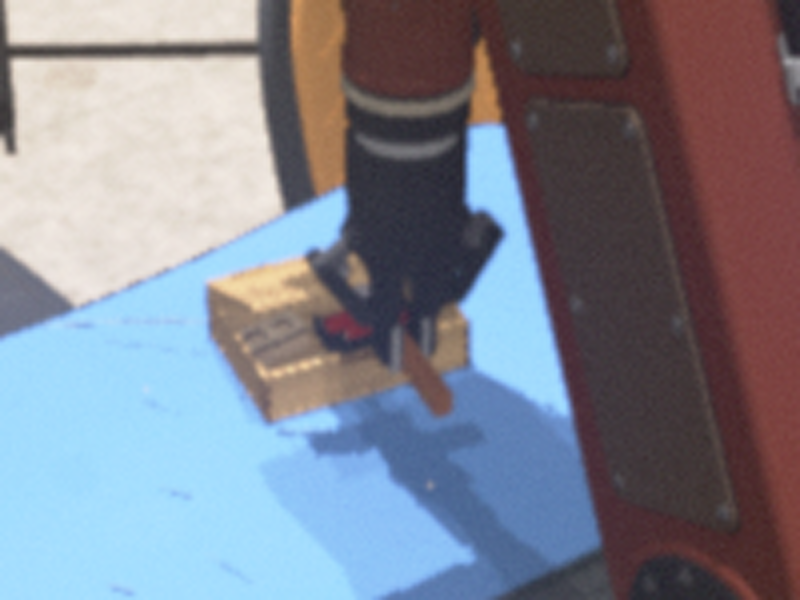

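The lid is rising; parts inside now show at (270–370, 320–350). I'll carry on along the arc about the hinge.

```bash

python3 -m handwheel '[{"hand":1,"translation":[-0.02,0.002,-0.045],"turn":0},{"hand":1,"translation":[-0.044,0.003,-0.093],"turn":0},{"hand":1,"translation":[-0.082,0.005,-0.142],"turn":0},{"hand":1,"translation":[-0.123,0.007,-0.187],"turn":0},{"hand":1,"translation":[-0.169,0.008,-0.227],"turn":0},{"hand":1,"translation":[-0.219,0.01,-0.263],"turn":0},{"hand":1,"translation":[-0.273,0.011,-0.293],"turn":0},{"hand":1,"translation":[-0.328,0.012,-0.318],"turn":0},{"hand":1,"translation":[-0.328,0.012,-0.318],"turn":0}]'
python3 - <<'E'
from h import *
tipgo([39.4,0,129.7])
tipgo([80.4,0,127.4])
E
```

```text
clock: 13.48
eef_pos: [560.7, 67.7, 115.7]
tool_rot: [0.091, 0.996, 0.018, -0.002]
ft_force: [-0.1, 0.3, -1.3]
gripper_width: 0.137
grasp_force: 99.3
13.48 pos [560.7  67.7 115.7] yaw 169.57 zaxis [-0.0014  0.0355 -0.9994] j [-0.03   0.453 -0.232  0.889  0.035  0.152] F [-0.1  0.3 -1.3] w 0.137 g 99.3
tip in case [ 23.    0.4 123.6]
shares [-0.109 -0.001 -0.042] turn -0.0
13.48 pos [560.7  67.7 115.7] yaw 169.57 zaxis [-0.0014  0.0355 -0.9994] j [-0.03   0.453 -0.232  0.889  0.035  0.152] F [-0.1  0.3 -1.3] w 0.137 g 99.3
tip in case [ 23.    0.4 123.6]
shares [-0.382 -0.002 -0.028] turn -0.0
```

```bash

python3 -m handwheel '[{"hand":1,"translation":[-0.055,0,-0.025],"turn":0},{"hand":1,"translation":[-0.11,0,-0.042],"turn":0},{"hand":1,"translation":[-0.17,0,-0.05],"turn":0},{"hand":1,"translation":[-0.23,0,-0.05],"turn":0},{"hand":1,"translation":[-0.29,0,-0.045],"turn":0},{"hand":1,"translation":[-0.34,0,-0.037],"turn":0},{"hand":1,"translation":[-0.385,0,-0.028],"turn":0},{"hand":1,"translation":[-0.385,0,-0.028],"turn":0}]'
python3 - <<'E'
from h import *
tipgo([84,0,126])
d=eyes.read_camera("scene"); a=d["color"][170:320,200:400]; cv2.imwrite("pics/s5.png",cv2.resize(a,(800,600),interpolation=cv2.INTER_CUBIC))
E
```

```text
clock: 14.15
eef_pos: [616.1, 57.3, 117.7]
tool_rot: [0.091, 0.996, 0.018, -0.003]
ft_force: [-0.5, -0.2, -0.6]
gripper_width: 0.132
grasp_force: 100.4
14.15 pos [616.1  57.3 117.7] yaw 169.58 zaxis [-0.0037  0.0356 -0.9994] j [-0.044  0.547 -0.064  0.965  0.035  0.138] F [-0.5 -0.2 -0.6] w 0.132 g 100.4
tip in case [ 79.5   0.2 125.4]
shares [-0.03  -0.001 -0.004] turn -0.0
```

View pics/s5.png

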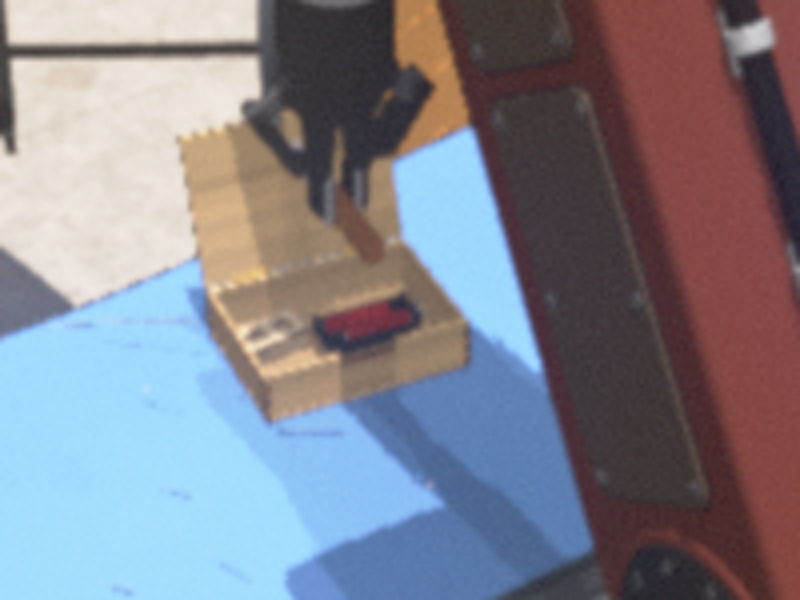

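The lid stands open, leaning back (top edge at (180,138)–(385,100) px). I'll retreat straight back, then move aside.

```bash

python3 -m handwheel '[{"hand":1,"translation":[0.05,0,0],"turn":0},{"hand":1,"translation":[0.2,0,0],"turn":0},{"hand":1,"translation":[0.4,0,0],"turn":0},{"hand":1,"translation":[0.65,0,0],"turn":0},{"hand":1,"translation":[0.85,0,0],"turn":0},{"hand":1,"translation":[1,0,0],"turn":0},{"hand":1,"translation":[1,0,0],"turn":0}]'
python3 - <<'E'
from h import *
go([495,300,60])
E
```

```text
clock: 14.78
eef_pos: [461.5, 85.5, 119.4]
tool_rot: [0.09, 0.996, 0.018, -0.006]
ft_force: [1.0, -0.4, -0.3]
gripper_width: 0.132
grasp_force: 101.0
14.78 pos [461.5  85.5 119.4] yaw 169.66 zaxis [-0.0087  0.036  -0.9993] j [ 0.002  0.29  -0.475  0.815  0.036  0.183] F [ 1.  -0.4 -0.3] w 0.132 g 101.0
shares [0.031 1.432 0.445] turn None
```

```bash

python3 -m handwheel '[{"hand":1,"translation":[0.01,0.15,0],"turn":0},{"hand":1,"translation":[0.01,0.4,0],"turn":0},{"hand":1,"translation":[0.01,0.65,0],"turn":0},{"hand":1,"translation":[0.015,0.85,0],"turn":0},{"hand":1,"translation":[0.015,0.9,0],"turn":0},{"hand":1,"translation":[0.015,0.9,0],"turn":0}]'
python3 -m handwheel '[{"hand":1,"translation":[0.015,0.15,0.1],"turn":0},{"hand":1,"translation":[0.015,0.35,0.25],"turn":0},{"hand":1,"translation":[0.015,0.5,0.4],"turn":0},{"hand":1,"translation":[0.015,0.53,0.44],"turn":0},{"hand":1,"translation":[0.015,0.53,0.44],"turn":0}]'
python3 - <<'E'
from h import *
e,M=st(); go([e[0],e[1],2.5])
d=eyes.read_camera("scene")
W=lambda p:(C+RC@np.array(p,float))
for t in (1.6,1.7,1.8,1.9):
    print(t,[np.round(proj(d,W([55-110*np.cos(t)+k*6*np.sin(t),75,40+110*np.sin(t)+k*6*np.cos(t)]))[0],1).tolist() for k in (0,1)])
a=d["color"][180:330,190:390]; cv2.imwrite("pics/s6.png",cv2.resize(a,(800,600),interpolation=cv2.INTER_CUBIC))
E
```

```text
clock: 15.28
eef_pos: [489.6, 219.6, 124.3]
tool_rot: [0.089, 0.996, 0.018, -0.004]
ft_force: [-0.1, 0.6, -0.4]
gripper_width: 0.132
grasp_force: 101.0
clock: 15.7
eef_pos: [500.0, 298.0, 59.1]
tool_rot: [0.09, 0.996, 0.017, -0.005]
ft_force: [-0.5, -1.0, -1.1]
gripper_width: 0.132
grasp_force: 101.0
15.7 pos [500.  298.   59.1] yaw 169.64 zaxis [-0.0079  0.0341 -0.9994] j [ 0.393  0.537 -0.259  0.769  0.035  0.574] F [-0.5 -1.  -1.1] w 0.132 g 101.0
15.7 pos [500.  298.   59.1] yaw 169.64 zaxis [-0.0079  0.0341 -0.9994] j [ 0.393  0.537 -0.259  0.769  0.035  0.574] F [-0.5 -1.  -1.1] w 0.132 g 101.0
shares [-0.005 -0.012  0.377] turn None
1.6 [[247.7, 207.9], [247.0, 206.8]]
1.7 [[246.4, 206.2], [245.6, 205.3]]
1.8 [[245.1, 204.8], [244.4, 204.2]]
1.9 [[243.8, 203.9], [243.2, 203.5]]
```

View pics/s6.png

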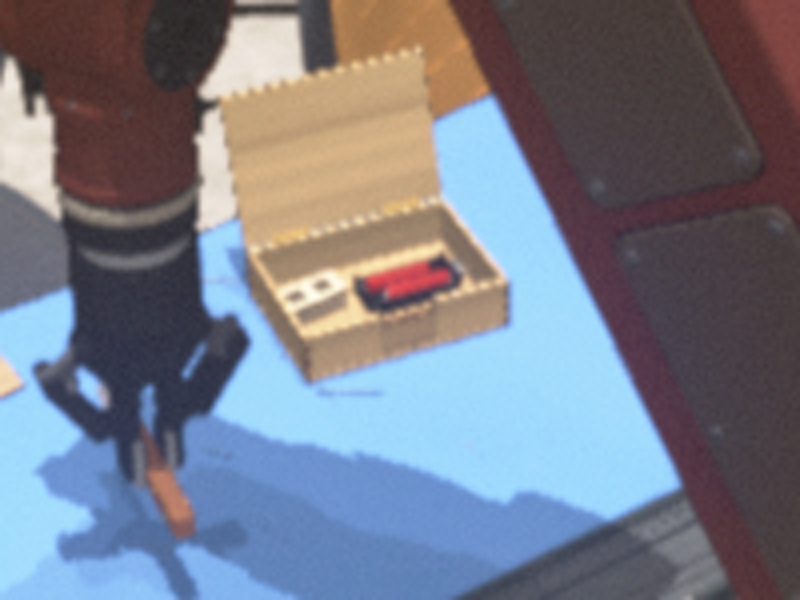

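The lid is at about 1.82 rad: its corner at (220,97) in the crop matches the prediction. I'll lower the blade.

```bash

python3 -m handwheel '[{"hand":1,"translation":[0,-0.005,0.12],"turn":0},{"hand":1,"translation":[0,-0.01,0.24],"turn":0},{"hand":1,"translation":[0,-0.01,0.32],"turn":0},{"hand":1,"translation":[0,-0.01,0.345],"turn":0},{"hand":1,"translation":[0,-0.01,0.345],"turn":0},{"hand":1,"translation":[0,-0.01,0.345],"turn":0}]'
python3 - <<'E'
from h import *
e,M=st(); go([e[0],e[1],2]); print((e+M@TIP))
E
```

```text
clock: 16.25
eef_pos: [501.7, 298.4, 10.4]
tool_rot: [0.091, 0.996, 0.018, -0.003]
ft_force: [0.7, 0.0, -0.3]
gripper_width: 0.134
grasp_force: 101.0
16.25 pos [501.7 298.4  10.4] yaw 169.54 zaxis [-0.0035  0.036  -0.9993] j [ 0.392  0.598 -0.305  0.658  0.035  0.575] F [ 0.7  0.  -0.3] w 0.134 g 101.0
16.25 pos [501.7 298.4  10.4] yaw 169.54 zaxis [-0.0035  0.036  -0.9993] j [ 0.392  0.598 -0.305  0.658  0.035  0.575] F [ 0.7  0.  -0.3] w 0.134 g 101.0
shares [-0.001 -0.002  0.056] turn None
[587.69474782 282.83165429  18.11893173]
```

```bash

python3 -m handwheel '[{"hand":1,"translation":[0,0,0.02],"turn":0},{"hand":1,"translation":[0,0,0.035],"turn":0},{"hand":1,"translation":[0,0,0.045],"turn":0},{"hand":1,"translation":[0,0,0.052],"turn":0},{"hand":1,"translation":[0,0,0.055],"turn":0},{"hand":1,"translation":[0,0,0.055],"turn":0},{"hand":1,"translation":[0,0,0.055],"turn":0}]'
python3 - <<'E'
from h import *
st()
E
```

```text
clock: 16.83
eef_pos: [500.9, 299.4, 1.1]
tool_rot: [0.091, 0.996, 0.018, -0.004]
ft_force: [0.2, -0.2, -0.2]
gripper_width: 0.135
grasp_force: 101.1
16.83 pos [500.9 299.4   1.1] yaw 169.6 zaxis [-0.0047  0.0357 -0.9994] j [ 0.394  0.611 -0.311  0.639  0.035  0.576] F [ 0.2 -0.2 -0.2] w 0.135 g 101.1
```

```bash

python3 -m handwheel '[{"hand":1,"translation":[0,0,0.004],"turn":0},{"hand":1,"translation":[0,0,0.008],"turn":0},{"hand":1,"translation":[0,0,0.008],"turn":0},{"hand":1,"translation":[0,0,0.008],"turn":0}]'
```

```text
clock: 17.17
eef_pos: [500.9, 299.4, 0.7]
tool_rot: [0.091, 0.996, 0.018, -0.004]
ft_force: [-4.7, -1.7, 11.7]
gripper_width: 0.139
grasp_force: 103.0
```

```bash

python3 -m handwheel '[{"hand":1,"translation":[0,0,0.003],"turn":0},{"hand":1,"translation":[0,0,0.003],"turn":0},{"hand":1,"translation":[0,0,0.003],"turn":0}]' 20
python3 -m handwheel '[{"hand":0.6,"translation":[0,0,0],"turn":0},{"hand":0.5,"translation":[0,0,0],"turn":0},{"hand":0.3,"translation":[0,0,0],"turn":0},{"hand":0,"translation":[0,0,0],"turn":0},{"hand":-0.3,"translation":[0,0,0],"turn":0},{"hand":-0.3,"translation":[0,0,0],"turn":0},{"hand":-0.3,"translation":[0,0,0],"turn":0},{"hand":-0.3,"translation":[0,0,0],"turn":0}]' 20
python3 -m handwheel '[{"hand":-0.3,"translation":[0,0,-0.05],"turn":0},{"hand":-0.3,"translation":[0,0,-0.15],"turn":0},{"hand":-0.3,"translation":[0,0,-0.35],"turn":0},{"hand":-0.3,"translation":[0,0,-0.6],"turn":0},{"hand":-0.3,"translation":[0,0,-0.8],"turn":0},{"hand":-0.3,"translation":[0,0,-1],"turn":0},{"hand":-0.3,"translation":[0,0,-1],"turn":0},{"hand":-0.3,"translation":[0,0,-1],"turn":0}]'
python3 - <<'E'
from h import *
st()
d=eyes.read_camera("wrist"); rect("opener","wrist",9,d); w=d["color"]
s=eyes.read_camera("scene")["color"][150:350,100:400]
cv2.imwrite("pics/f.png",np.hstack([cv2.resize(w,(400,300)),cv2.resize(s,(400,300),interpolation=2)]))
E
```

```text
clock: 17.42
eef_pos: [500.9, 299.5, 0.7]
tool_rot: [0.091, 0.996, 0.018, -0.004]
ft_force: [-6.1, -2.2, 16.9]
gripper_width: 0.131
grasp_force: 104.1
clock: 18.08
eef_pos: [500.8, 299.3, -0.8]
tool_rot: [0.091, 0.996, 0.017, -0.004]
ft_force: [0.2, 0.1, 0.9]
gripper_width: 0.648
grasp_force: 0.0
clock: 18.75
eef_pos: [502.8, 294.5, 151.5]
tool_rot: [0.091, 0.996, 0.019, -0.002]
ft_force: [0.3, 0.4, -0.5]
gripper_width: 0.652
grasp_force: 0.0
18.75 pos [502.8 294.5 151.5] yaw 169.59 zaxis [-9.000e-04  3.730e-02 -9.993e-01] j [ 0.385  0.44  -0.15   0.968  0.035  0.567] F [ 0.3  0.4 -0.5] w 0.652 g 0.0
opener wrist 0.98 c [513.  297.2] size [ 19.  150.1] ang 79.1 corners [[438.0, 302.0], [585.0, 274.0], [588.0, 292.0], [441.0, 321.0]]
```

View pics/f.png

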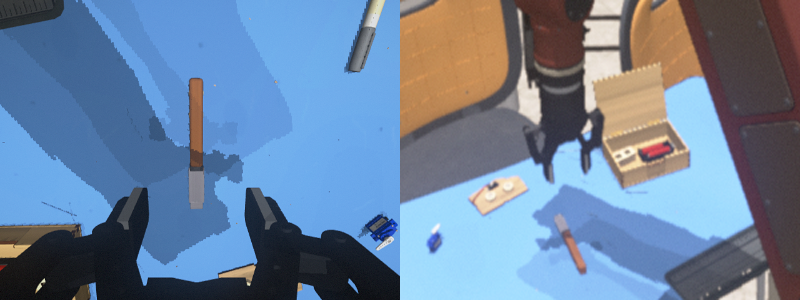

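The blade lies flat on the desk (wrist view (190–203, 78–208)), well clear of the case. The lid stands open and the other things are where they were. I'll hand in.

```bash
python3 -c "
from workcell import r
print(r.close_job())"
```

```text
the job is handed in; nothing more can be done
None
```

I levered the lid open with the blade to about 1.82 rad (estimated from the scene camera) and set the blade down flat about 140 mm from the case, with the other items left in place; I handed the job in at 18.8 s, and no verdict came back.

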